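# Bring the cordless iron into use

### The job

Get the docked cordless iron ready for heavy cotton by pushing with your fingertips: switch its base on by pressing the far end of the black rocker fully down, then press the large round key (strongest steam) fully in and let it spring back, and last push the lock slide to your left (as you face the keys) as far as it goes, so that the iron is free to be taken later. Do not press the two smaller keys or any steam key while the base is off, leave the iron sitting on its rest, and leave everything else on the worktop and on the base where it is.

Things in the scene. Friction and masses are not known exactly. Their poses are not given: they have to be found in the camera images.
- base: Heating base of a cordless steam iron, white over grey, 430 (x) x 236 (y) x 108 mm high, fixed. Origin: centre of its underside; x away from the user, y to the user's left. Its user end is a fascia sloping 20 deg, 68 mm high at x=-0.21 to 108 mm at x=-0.10; behind it a level deck at 108 mm with the lock slide (x=-0.068), then the iron.
- fascia (a point): Centre of the sloping fascia's surface, 110 (x) x 212 mm (y). Axes: z straight out of the fascia (keys are pressed along -z), x up the slope, y to the user's left. One row across its middle (x=0), from left to right: black rocker (y=+0.078), small, medium and large round white keys (y=+0.028, -0.018, -0.070). The dark strip above them is only a display.
- rocker_on_end (a point): Press point on the far (ON) half of the black rocker (36 mm along the slope, 24 wide, in a white bezel 4 mm high), 13 mm from its pivot towards the iron. Off, this half slants up: 10.5 mm above the fascia here, 12 at its end; on, it lies level at 6.4. It takes 3 to 5 N, comes up against a stop and stays where it is left. Its axes turn with the rocker; off, they are those of the fascia.
- rocker (a joint): Rocker angle, rad: 0 = off (near end down), 0.30 = on (far end down).
- key_low_top (a point): Centre of the top of the small round key, 17 mm diameter, one dot: low steam. Built like the large key.
- key_low (a joint): Travel of the small key, m: 0 up, 0.004 fully in.
- key_mid_top (a point): Centre of the top of the medium round key, 21 mm diameter, two dots: medium steam. Built like the large key.
- key_mid (a joint): Travel of the medium key, m: 0 up, 0.004 fully in.
- key_high_top (a point): Centre of the top of the large round key, 27 mm diameter, three dots, at the right-hand end of the row: strongest steam. Its top is 7 mm proud of the fascia. Axes as the fascia's, z outwards. It goes in 4 mm along -z against a spring (1.3 N at first, 4.1 N fully in) and springs back when let go.
- key_high (a joint): Travel of the large key, m: 0 up, 0.004 fully in.
- lock_push (a point): Foot of the right-hand side face of the lock slide, mid-length, at deck height (108 mm); axes as the base. The slide is a grey block 32 (x) x 34 (y) x 17 mm high with a thumb rib to 25 mm; a steel tongue reaches from it over the tab at the iron's heel. Pushing this face to +y (left) unlocks: about 3 N, firm stop, stays where left. The deck to its right is free for 80 mm.
- lock (a joint): Travel of the lock slide to the left, m: 0 = locked (it may start up to 3 mm along), 0.026 = open, at its stop.
- iron: Cordless iron docked on the base, nose away from the user: 230 mm long, 114 wide, 138 high with its black loop handle, about 0.95 kg, loose. Origin: centre of its sole, 112 mm above the worktop; x to its nose. Its heel is 38 mm beyond the middle of the lock slide.
- detergent: White detergent bottle with a blue cap, 92 mm diameter, 250 high, standing well to one side. Bystander; origin at the centre of its foot.
- spray: Blue trigger-spray bottle with a red head, 72 mm diameter, 212 high, well to one side. Bystander; origin at the centre of its foot.
- softener: Green softener bottle with a yellow cap, 80 mm diameter, 190 high, well to one side. Bystander; origin at the centre of its foot.
- jug: Grey filling jug with a handle, 96 mm diameter, 125 high, standing left of the base beside the iron. Bystander; origin at the centre of its foot.
- dosing_cup: Small white dosing cup, 54 mm diameter, 42 high, standing just left of the fascia. Bystander; origin at the centre of its foot.
- clothes_brush: Wooden clothes brush, 240 by 48 by 34 mm with its handle, lying bristles down right of the base. Bystander; origin under the middle of its head.
- peg_on_base: Wooden clothes peg, 72 by 10 by 13 mm, lying lengthwise on the deck of the base near its left edge, left of the lock slide. Bystander; origin under its middle.
- peg_on_top: Wooden clothes peg, 72 by 10 by 13 mm, lying on the worktop in front of the base. Bystander; origin under its middle.
Things that resemble listed ones, but are neither listed nor needed, are in the scene too. Leave any green or pink look-alike of the iron alone.

How it is judged (in metres and radians):
On the way, in this order (a step that is already met when the one before it is completed fails the run):
1. the rocker is switched on (value of joint rocker above 0.22 rad), for 0.1 s.
2. the large steam key is pressed fully in (value of joint key_high above 0.003 m), for 0.05 s.
3. the large key is back up and the lock slide is pushed fully open (value of joint key_high below 0.001 m and value of joint lock above 0.0225 m), for 0.1 s.
At the end, for the whole second after the job is handed in: The rocker is on (above 0.22 of 0.30 rad), the lock slide is open (above 22.5 of 26 mm), all three keys are up (within 1 mm), the iron still sits on its rest within 8 mm of where it was, at rest, and every bystander is within 20 mm of where it was (all of step 3 and value of joint rocker above 0.22 rad and value of joint each of key_low, key_mid below 0.001 m and distance of iron from where it was at the start of the episode below 0.008 m and linear speed of iron below 0.02 m/s and distance of each of detergent, spray, softener, jug, dosing_cup, clothes_brush, peg_on_base, peg_on_top from where it was at the start of the episode below 0.02 m); the robot touches nothing.
It fails at once if the small or the medium key is pressed (more than 2 mm) (value of joint any of key_low, key_mid above 0.002 m).
It fails at once if the large key is pressed (more than 2 mm) while the rocker is still off (value of joint key_high above 0.002 m and value of joint rocker below 0.15 rad).
It fails at once if the iron is lifted or shifted by more than 8 mm (distance of iron from where it was at the start of the episode above 0.008 m).
It fails at once if a bottle, jug, cup, brush or peg is lifted or shifted by more than 20 mm (distance of any of detergent, spray, softener, jug, dosing_cup, clothes_brush, peg_on_base, peg_on_top from where it was at the start of the episode above 0.02 m).
It also fails if it takes over 48 s, if anything falls off the work surface, if the arm or the gripper's body presses on something with over 40 N, if the wrist force passes 120 N, or if a joint passes its speed limit or range.

### The arm

A 6-joint arm with a two-finger parallel gripper is mounted at the origin on the work surface. World frame = base frame: x ahead of the robot, y to its left, z up, the work surface at z = 0. Lengths are in mm, angles in rad, forces in N, time in s.
With the tool pointing down it reaches from about 350 to 950 mm from the base axis. Payload 17.4 kg.
Tool frame: the origin (TCP) lies at the centre of the arm's flange, where the gripper is bolted on; the fingertips stand 186 mm ahead of it and the grasp point (between the pads) lies 167 mm ahead of it; z points along the fingers, y is the line along which they close (so a half turn about z gives the same grasp; the last joint's range is limited). The gripper opens to 93 mm and grips with 3 to 60 N. Pads are 15 mm wide; open, the fingers measure 128 mm over their backs; the gripper's body (75 mm by 188 mm) begins 65 mm behind the grasp point.
Start: joints at [1.217, 0.116, 1.442, -0, 1.584, -0.038], TCP at [209.648, 641.624, 404.746] pointing down, gripper open.
Joint ranges: [-2.83, 2.83], [-0.83, 2.19], [0.07, 2.5], [-1.14, 4.28], [0.01, 3], [-2.97, 2.97]. Speed limits (rad/s): [1.89, 1.89, 2.22, 3.14, 3.14, 3.14].

### API

Orientations are given as a rotation vector (axis times angle).
In Python, from plant import state, camera, camera_model, hand_in, recognise, pinpoint gives the robot as it stands. The module is installed in compiled form; this text tells all that it offers.
- The arm moves only by the tool move_arm, never from a script. Its argument "deltas" is one flat list of numbers, 7 for each row, row after row: the shift along the world's x, y, z in mm, then the turn, a rotation vector about the world's x, y, z in rad, then the opening, from -1 (shut) to 1 (fully open). A call has 1 to 8 rows; each row is the pose to reach, as a shift and turn from the pose commanded when the call began; what a row does not reach only later rows make up. A row lasts 1/12 s, in which the tool goes at most 41.7 mm and 7.16 degrees, less where a joint would pass 70% of its speed; a pose out of reach is approached as far as the arm can. A call with a gripper value outside its range is refused whole. The fingers move at their own pace and stop on an object; "newtons" is the grip in N (left out, the last holds). Time passes only in rows, so rows that repeat a pose let the fingers close. It gives the time, the measured TCP pose, the force, the opening and the grip force at its end, in the units of the state.
- state(): the state, without advancing time (a new reading comes with each control period).
- camera(name): name is "side" or "top"; returns (picture, depth): 384x512x3 uint8, red, green, blue; 384x512 float32, mm along the optical axis (not along the pixel's ray), 0 where there is no reading.
- camera_model(name): a dict with "vfov" (degrees; the focal length in pixels is half the picture's height over the tangent of half this angle, whatever the lens; pixels are square), "cx", "cy" (the principal point, pixels), "R" (3x3) and "t" (3): a world point X has camera coordinates R X + t. Camera axes: x right, y down, z forward; pixel columns grow to the right and rows downward; lengths in mm; the calibration is good to about 2 mm. A picture is of the moment at which its call begins. camera_model takes no time and is no camera call.
- hand_in(): hands the job in; it is judged then, once.
Trained networks look in the newest picture that a camera, given by its name, has taken for a name from the list of things; names that differ only in an ending like _2 or _b are one class to them, and where a whole thing is asked for, a point or a joint stands for the part that bears it (a point fixed in the world has none). Each returns a list of dicts, best first, with "p" (0 to 1); they miss things now and then, are a little off and sometimes report something else, mostly with a low value. They report only what shows in the picture. A call takes as long as a camera call. They do not tell look-alikes from the thing itself.
- recognise(camera, label): "rect" ([left, top, right, bottom] in pixels, round what is visible of it).
- pinpoint(camera, label): "point" ([row, column] in pixels: a listed point, or the origin of a listed thing).
The state is a dict: "time": time; "joint_pos": joint angles; "dq": joint speeds; "tau": joint torques, N m; "position": TCP position; "ee_rot": TCP orientation; "ft_force": force on the tool from outside, world axes, zero at the start; "torque": the same for the moment, N m; "grip_width": finger opening in mm; "grasp_force": force on a finger pad.
Only numpy, scipy, OpenCV 4.12 (cv2) and the standard library are available. Lean on these libraries where they do the work, as an engineer would, in place of code of your own. Each camera call takes 0.05 s, during which the arm holds its last target. There are 200 camera calls.

## Working session

There is one attempt and no reset: what is moved stays moved. The work goes in short steps, Python scripts to look and compute and a tool call to move; the robot and the scene stay as the last step left them, time stands still between calls to the robot, and variables do not carry over. Pictures are saved under pics/ and viewed, at most 10 in all, crops included, and the job is handed in when it is done.

Besides the shell and the picture viewer there is one more tool, called by a JSON object that holds its "op" and its "data", one argument or row to a line. move_arm: Moves the arm, as the interface text tells. Its arguments: {"type":"object","properties":{"deltas":{"type":"array","items":{"type":"number"}},"newtons":{"type":"number"}},"required":["deltas"]}

```bash
mkdir -p pics
cat > h.py <<'E'
import numpy as np, cv2
from plant import *
def save(c,n):
    p,d=camera(c); cv2.imwrite(f'pics/{n}.png',p[:,:,::-1]); return p,d
def w(c,d,rc,k=1):
    m=camera_model(c); f=d.shape[0]/2/np.tan(np.radians(m['vfov'])/2)
    r,cc=rc; i,j=int(round(r)),int(round(cc))
    a=d[max(0,i-k):i+k+1,max(0,j-k):j+k+1]; a=a[a>0]
    z=np.median(a) if a.size else np.nan
    R=np.array(m['R']);t=np.array(m['t'])
    return R.T@(np.array([(cc-m['cx'])*z/f,(r-m['cy'])*z/f,z])-t)
E
cat > a.py <<'E'
from h import *
np.set_printoptions(precision=1,suppress=True)
for c in ['top','side']:
    p,d=save(c,c+'0')
    m=camera_model(c);print(c,m['vfov'],-np.array(m['R']).T@np.array(m['t']))
    for l in ['base','fascia','rocker_on_end','key_low_top','key_mid_top','key_high_top','lock_push','iron','peg_on_base','dosing_cup','jug']:
        for q in pinpoint(c,l)[:2]: print(l,round(q['p'],2),np.array(q['point']),w(c,d,q['point']))
print(state())
E
python3 a.py; python3 -c "
import cv2,numpy as np
"
```

```text
top 56.67026312672987 [ 339.    24.9 1267.6]
base 0.62 [171.1 277. ] [589.7 -49.9 131.3]
base 0.36 [210.7 285.2] [463.8 -76.   91.4]
fascia 0.57 [209.4 286. ] [468.1 -78.8  91.5]
rocker_on_end 0.59 [210.  261.9] [466.4   1.5 102.7]
rocker_on_end 0.16 [172.2 220.8] [617.1 145.1   7. ]
key_low_top 0.6 [214.1 225.8] [464.7 128.2   6.6]
key_low_top 0.43 [211.1 277.1] [462.4 -48.7  97.1]
key_mid_top 0.71 [180.4 329.1] [ 574.3 -238.9   32.9]
key_mid_top 0.57 [212.6 291.5] [457.1 -96.7  91.4]
key_high_top 0.57 [209.3 307.9] [ 466.5 -150.7   96.1]
lock_push 0.53 [185.7 287.7] [541.6 -83.6 126.6]
iron 0.91 [138.2 281.2] [664.6 -57.8 243.5]
iron 0.71 [170.9 277. ] [590.4 -49.9 131.4]
peg_on_base 0.42 [185.2 256.3] [546.6  18.4 119.1]
dosing_cup 0.46 [215.5 226.6] [459.7 125.5   5.9]
jug 0.91 [169.8 222.3] [625.7 139.6   8. ]
side 57.778213881554635 [ 349.8 -748.4  860.5]
base 0.96 [225.6 297.9] [ 583.2 -156.9  109.5]
fascia 0.91 [218.3 251.8] [464.1 -92.   93.7]
rocker_on_end 0.58 [196.  247.8] [467.1  -9.5 103.4]
key_low_top 0.48 [207.4 249.8] [465.9 -49.5  94.9]
key_low_top 0.33 [195.3 327.3] [ 678.9 -107.7  162.5]
key_mid_top 0.42 [220.4 254.1] [ 468.8 -103.2   96.1]
key_high_top 0.57 [233.6 256.5] [ 466.3 -152.    96.2]
lock_push 0.48 [212.1 284.6] [560.1 -98.4 107. ]
iron 0.97 [196.2 327.3] [ 678.6 -109.3  160.5]
iron 0.91 [173.4 172.6] [236.5 203.9  49.1]
dosing_cup 0.75 [190.3 239.1] [454.5  97.5  27.3]
dosing_cup 0.61 [122.4 246.6] [550.9 500.   27.9]
jug 0.97 [178.3 284.3] [611.4  94.7  57.8]
{'time': 1.2, 'joint_pos': array([ 1.2,  0.1,  1.4,  0. ,  1.6, -0. ]), 'dq': array([ 0., -0.,  0.,  0., -0., -0.]), 'tau': array([ -0. , -72.1, -62.3,   0.1,   0. ,   0. ]), 'position': array([209.6, 641.6, 404.8]), 'ee_rot': array([-0.5, -3.1, -0. ]), 'ft_force': array([ 0.2,  0.3, -0.4]), 'torque': array([ 0., -0.,  0.]), 'grasp_force': 0.0, 'grip_width': 93.28384725413034}
```

```bash
python3 -c "
import cv2
a=cv2.imread('pics/top0.png');cv2.imwrite('pics/top_c.png',cv2.resize(a[100:250,200:350],(600,600),interpolation=2))
a=cv2.imread('pics/side0.png');cv2.imwrite('pics/side_c.png',cv2.resize(a[150:270,210:370],(800,600),interpolation=2))"
```

```text
(no output)
```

View pics/top_c.png

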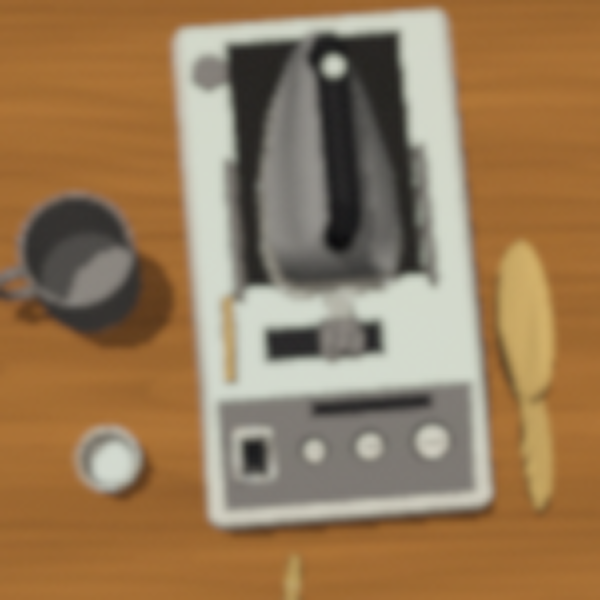

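View pics/side_c.png

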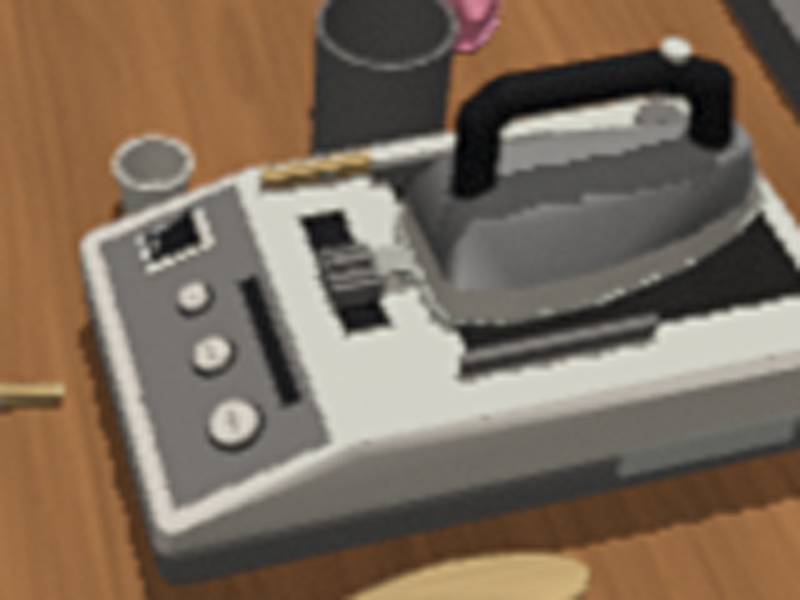

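View pics/side0.png

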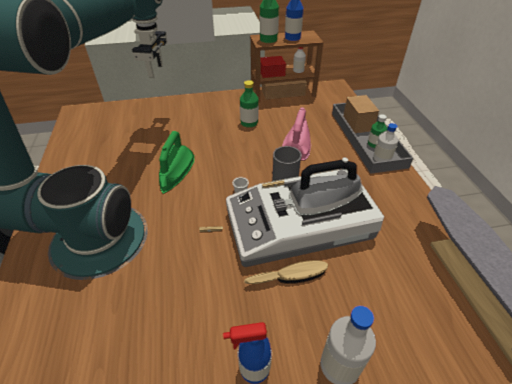

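```bash
cat > fit.py <<'E'
from h import *
from scipy.optimize import least_squares
from scipy.spatial.transform import Rotation as Ro
np.set_printoptions(precision=1,suppress=True)
n=np.array([-np.sin(.349),0,np.cos(.349)])*1e3; F=np.array([-155,0,88.])
K=lambda y,h:F+[0,y,0]+n/1e3*h
P={'rk':K(78,4),'l':K(28,7),'m':K(-18,7),'h':K(-70,7)}
top={'rk':(255,455),'l':(314,450),'m':(369,446),'h':(431,441)}
side={'rk':(178,240),'l':(192,297),'m':(212,354),'h':(235,422)}
obs=[('top',P[k],((u+.5)/4-.5+200,(v+.5)/4-.5+100)) for k,(u,v) in top.items()]+[('side',P[k],((u+.5)/5-.5+210,(v+.5)/5-.5+150)) for k,(u,v) in side.items()]
def W(q,p): c,s=np.cos(q[2]),np.sin(q[2]); return np.array([q[0]+c*p[0]-s*p[1],q[1]+s*p[0]+c*p[1],p[2]])
M={c:camera_model(c) for c in('top','side')}
def proj(c,X):
    m=M[c];f=192/np.tan(np.radians(m['vfov'])/2);x=np.array(m['R'])@X+m['t'];return np.array([m['cx']+f*x[0]/x[2],m['cy']+f*x[1]/x[2]])
res=lambda q,cs=('top','side'):np.concatenate([proj(c,W(q,p))-uv for c,p,uv in obs if c in cs])
for cs in(('top',),('side',),('top','side')):
    s=least_squares(res,[620,-60,0],args=(cs,),x_scale=[10,10,.02]);q=s.x;print(cs,q[:2],round(q[2],4),s.fun)
for uv,nm in(((178,30),'fl'),((445,12),'fr')):print(nm,uv,)
pr=lambda p:(proj('top',W(q,p))-[200,100]+.5)*4-.5
for p in([215,118,108],[215,-118,108],[-68,17,133],[-68,-17,133]):print(p,pr(np.array(p,float)))
for k in P:print(k,W(q,P[k]))
a=.349;h=q[2]
Rt=Ro.from_euler('z',h)*Ro.from_matrix(np.array([[-np.cos(a),0,np.sin(a)],[0,1,0],[-np.sin(a),0,-np.cos(a)]]))
st=state();R0=Ro.from_rotvec(st['ee_rot'])
print('R0',R0.as_matrix().round(2).tolist())
print('turn',(Rt*R0.inv()).as_rotvec().round(4))
tip=lambda p:W(q,p)-186*Rt.as_matrix()[:,2]
s=np.array([np.cos(a),0,np.sin(a)])
T={'rk40':F+[0,78,0]+13*s+n/1e3*50,'rk':F+[0,78,0]+13*s+n/1e3*6.4,'h+20':K(-70,27),'h_in':K(-70,3),'lock60':np.array([-71,-70,173.]),'lockdn':np.array([-71,-50,114.])}
for k,v in T.items():print(k,tip(v),'delta',tip(v)-st['position'])
print('axes ybase',W(q,np.array([0,1,0.]))-W(q,np.zeros(3)),np.array([-np.sin(h),np.cos(h)])@[1,0])
E
python3 fit.py
```

```text
('top',) [617.6 -69.9] 0.0647 [-0.4 -0.1  0.   0.1  0.1 -0.   0.3 -0.1]
('side',) [619.4 -73.5] 0.0556 [-0.2  0.3  0.4 -0.1  0.  -0.1 -0.1  0. ]
('top', 'side') [618.6 -71.6] 0.0602 [-0.1 -0.5  0.3 -0.2  0.4 -0.3  0.5 -0.3 -0.6  0.   0.  -0.4 -0.3 -0.4
 -0.4 -0.3]
fl (178, 30)
fr (445, 12)
[215, 118, 108] [172.5  23.4]
[215, -118, 108] [447.7   2. ]
[-68, 17, 133] [321.9 333.6]
[-68, -17, 133] [363.8 330.3]
rk [457.8  -3.2  91.8]
l [459.8 -53.1  94.6]
m [462.6 -99.   94.6]
h [ 465.7 -151.    94.6]
R0 [[-0.95, 0.31, -0.0], [0.31, 0.95, 0.0], [0.0, 0.0, -1.0]]
turn [-0.  -0.3  0.4]
rk40 [390.9  -7.2 314.2] delta [ 181.2 -648.8  -90.5]
rk [405.7  -6.3 273.2] delta [ 196.1 -647.9 -131.5]
h+20 [ 395.4 -155.2  288.2] delta [ 185.8 -796.8 -116.6]
h_in [ 403.6 -154.7  265.6] delta [ 194.  -796.3 -139.2]
lock60 [ 488.5 -149.6  347.8] delta [ 278.8 -791.2  -57. ]
lockdn [ 487.3 -129.6  288.8] delta [ 277.6 -771.2 -116. ]
axes ybase [-0.1  1.   0. ] -0.06014134469230077
```

```bash
cat >> fit.py <<'E'
np.set_printoptions(precision=4,suppress=True)
print('turn',(Rt*R0.inv()).as_rotvec())
E
python3 fit.py | tail -1
```

```text
turn [-0.0448 -0.3482  0.3721]
```

{"op": "move_arm", "data": {
  "deltas": [20,-41,0,0,0,0,-1,35,-80,0,0,0,0,-1,50,-120,0,0,0,0,-1,65,-160,0,0,0,0,-1,80,-200,0,0,0,0,-1,95,-240,0,0,0,0,-1,110,-280,0,0,0,0,-1,120,-320,0,0,0,0,-1],
  "newtons": 20
}}

```text
time: 1.87
position: [327.5, 328.3, 404.8]
ee_rot: [0.493, 3.102, 0.001]
ft_force: [2.1, -0.1, -0.2]
grip_width: 44.4
grasp_force: 0.0
```

{"op": "move_arm", "data": {
  "deltas": [10,-40,0,-0.01,-0.07,0.07,-1,18,-80,0,-0.015,-0.12,0.13,-1,26,-120,0,-0.02,-0.18,0.19,-1,34,-160,0,-0.03,-0.23,0.25,-1,42,-200,0,-0.035,-0.29,0.31,-1,50,-240,0,-0.0448,-0.3482,0.3721,-1,56,-280,0,-0.0448,-0.3482,0.3721,-1,61,-320,0,-0.0448,-0.3482,0.3721,-1]
}}

```text
time: 2.53
position: [387.1, 13.8, 405.2]
ee_rot: [-0.085, 2.789, 0.014]
ft_force: [0.4, 0.6, -0.2]
grip_width: 0.4
grasp_force: 0.0
```

```bash
cat > g.py <<'E'
import io,contextlib
with contextlib.redirect_stdout(io.StringIO()):
    from fit import *
np.set_printoptions(precision=3,suppress=True)
st=state();R=Ro.from_rotvec(st['ee_rot'])
print(st['time'],st['position'],st['joint_pos'],st['ft_force'],st['grip_width'])
print('rem turn',(Rt*R.inv()).as_rotvec())
E
sed -i 's/^st=state();R0.*/st=state();R0=Ro.from_rotvec(st["ee_rot"])/' fit.py
cat >> g.py <<'E'
for k,v in T.items():print(k,(tip(v)-st['position']).round(1))
E
python3 g.py
```

```text
2.5333 [387.131  13.844 405.211] [-0.04  -0.652  2.074  0.035  1.37  -1.673] [ 0.392  0.633 -0.221] 0.42859844263677505
rem turn [ 0.     0.002 -0.001]
rk40 [  3.7 -21.  -91. ]
rk [  18.6  -20.1 -132. ]
h+20 [   8.3 -169.  -117.1]
h_in [  16.5 -168.5 -139.6]
lock60 [ 101.3 -163.4  -57.4]
lockdn [ 100.1 -143.5 -116.4]
```

{"op": "move_arm", "data": {
  "deltas": [0,-5,-25,0,0,0,-1,0,-9,-55,0,0,0,-1,0,-9,-80,0,0,0,-1,0,-9,-90,0,0,0,-1,0,-9,-90,0,0,0,-1,0,-9,-90,0,0,0,-1]
}}

```text
time: 3.03
position: [387.9, 6.9, 315.7]
ee_rot: [-0.085, 2.791, 0.015]
ft_force: [-0.1, -0.1, 0.6]
grip_width: 0.4
grasp_force: 0.0
```

```bash
python3 g.py
python3 - <<'E'
from h import *
for c,(r,q) in {'top':(170,235),'side':(130,190)}.items():
    p,d=save(c,c+'1'); cv2.imwrite(f'pics/{c}1c.png',cv2.resize(p[r:r+90,q:q+120,::-1],(800,600),interpolation=2))
E
```

```text
3.0333 [387.928   6.863 315.722] [-0.06  -0.635  2.208  0.044  1.222 -1.7  ] [-0.059 -0.086  0.596] 0.3707801977819249
rem turn [ 0.  0. -0.]
rk40 [  2.9 -14.1  -1.5]
rk [ 17.8 -13.2 -42.5]
h+20 [   7.5 -162.1  -27.6]
h_in [  15.7 -161.6  -50.1]
lock60 [ 100.5 -156.4   32.1]
lockdn [  99.3 -136.5  -26.9]
```

View pics/side1c.png

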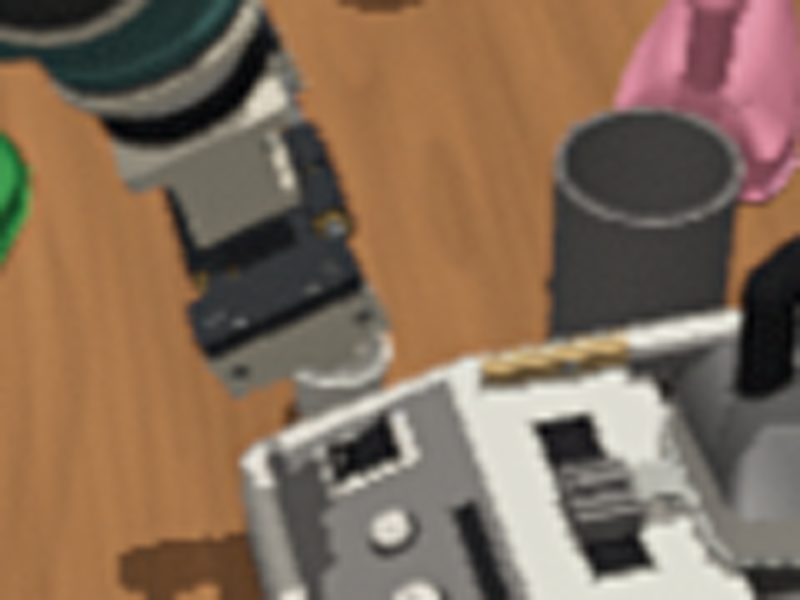

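```bash
cat >> g.py <<'E'
for c in('top','side'):
    print(c,[proj(c,st['position']+R.as_matrix()@[0,y,k]) for y,k in((0,0),(0,100),(0,186))])
E
python3 g.py|tail -2
```

```text
top [array([261.922, 230.515]), array([260.395, 220.483]), array([259.293, 213.244])]
side [array([215.655, 138.777]), array([230.387, 164.053]), array([241.439, 183.014])]
```

View pics/top1c.png

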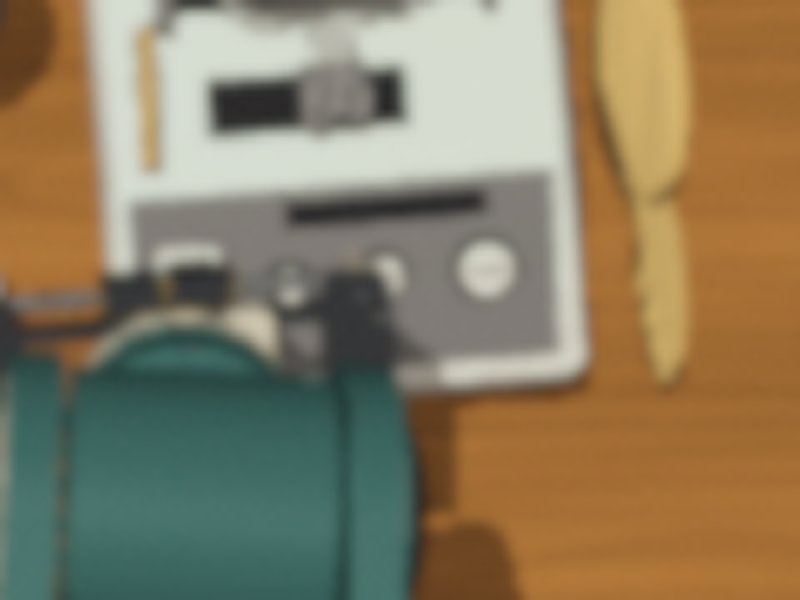

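{"op": "move_arm", "data": {
  "deltas": [1,-7,0,0,0,0,-1,3,-14,-1.5,0,0,0,-1,3,-14,-1.5,0,0,0,-1]
}}

```text
time: 3.38
position: [391.1, -8.3, 313.6]
ee_rot: [-0.083, 2.791, 0.014]
ft_force: [0.2, 0.4, 0.2]
grip_width: 0.9
grasp_force: 0.0
```

```bash
python3 g.py|head -4
```

```text
3.3833 [391.134  -8.333 313.641] [-0.103 -0.625  2.205  0.059  1.216 -1.744] [0.157 0.404 0.231] 0.8649314503789427
rem turn [0. 0. 0.]
rk40 [-0.3  1.1  0.6]
rk [ 14.6   2.  -40.4]
```

{"op": "move_arm", "data": {
  "deltas": [4,0.5,-11,0,0,0,-1,8,1,-22,0,0,0,-1,11.5,1.5,-31,0,0,0,-1,12,1.5,-33.5,0,0,0,-1,12,1.5,-33.5,0,0,0,-1]
}}

```text
time: 3.8
position: [402.9, -5.9, 279.2]
ee_rot: [-0.084, 2.793, 0.015]
ft_force: [-0.5, -0.0, -0.1]
grip_width: 0.4
grasp_force: 0.0
```

{"op": "move_arm", "data": {
  "deltas": [0.4,0,-1,0,0,0,-1,0.7,0,-2,0,0,0,-1,1,0,-3,0,0,0,-1,1,0,-3,0,0,0,-1]
}}

```text
time: 4.13
position: [404.0, -5.9, 277.4]
ee_rot: [-0.084, 2.79, 0.015]
ft_force: [1.4, -0.2, 3.0]
grip_width: 0.3
grasp_force: 1.2
```

{"op": "move_arm", "data": {
  "deltas": [0.4,0,-1,0,0,0,-1,0.7,0,-2,0,0,0,-1,0.7,0,-2,0,0,0,-1]
}}

```text
time: 4.38
position: [404.5, -5.9, 274.8]
ee_rot: [-0.084, 2.791, 0.015]
ft_force: [-0.2, 0.1, 2.8]
grip_width: 0.9
grasp_force: 1.1
```

Contact at the expected height; continue to the stop.

{"op": "move_arm", "data": {
  "deltas": [0.4,0,-1,0,0,0,-1,0.7,0,-2,0,0,0,-1,0.7,0,-2,0,0,0,-1]
}}

```text
time: 4.63
position: [405.3, -5.9, 273.2]
ee_rot: [-0.084, 2.792, 0.015]
ft_force: [-4.4, 0.4, 9.6]
grip_width: 0.1
grasp_force: 5.2
```

{"op": "move_arm", "data": {
  "deltas": [0.4,0,-1,0,0,0,-1,0.4,0,-1,0,0,0,-1]
}}

```text
time: 4.8
position: [405.5, -5.9, 273.1]
ee_rot: [-0.084, 2.792, 0.015]
ft_force: [-19.1, 0.5, 23.9]
grip_width: 0.6
grasp_force: 14.3
```

{"op": "move_arm", "data": {
  "deltas": [-3,0,10,0,0,0,-1,-10,0,28,0,0,0,-1,-10,-20,28,0,0,0,-1,-10,-60,28,0,0,0,-1,-10,-100,28,0,0,0,-1,-10,-140,28,0,0,0,-1,-10,-149,28,0,0,0,-1,-10,-149,28,0,0,0,-1]
}}

```text
time: 5.47
position: [395.2, -157.1, 299.2]
ee_rot: [-0.078, 2.793, 0.015]
ft_force: [0.8, 0.6, 0.3]
grip_width: 0.5
grasp_force: 0.0
```

```bash
python3 g.py|head -6;  python3 - <<'E'
from h import *
for c,(r,q) in {'side':(175,210)}.items():
    p,d=save(c,c+'2'); cv2.imwrite(f'pics/{c}2c.png',cv2.resize(p[r:r+60,q:q+80,::-1],(800,600),interpolation=2))
E
```

```text
5.4667 [ 395.196 -157.067  299.181] [-0.487 -0.506  2.158  0.191  1.196 -2.157] [0.804 0.591 0.328] 0.49483381600252824
rem turn [-0.001 -0.002  0.004]
rk40 [ -4.3 149.9  15. ]
rk [ 10.5 150.8 -25.9]
h+20 [  0.2   1.9 -11. ]
h_in [  8.4   2.4 -33.6]
```

View pics/side2c.png

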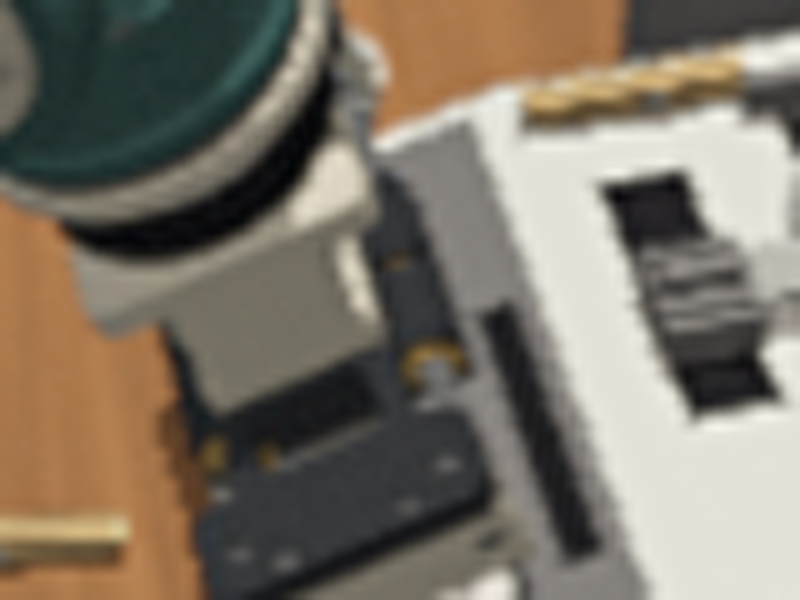

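Run:
```python
from h import *
p,d=save('top','top2'); a=cv2.imread('pics/top0.png')
cut=lambda i:cv2.resize(i[198:228,250:280],(400,400),interpolation=2)
cv2.imwrite('pics/cmp.png',np.hstack([cut(a),cut(p[:,:,::-1])]))
```

```text
(no output)
```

View pics/cmp.png

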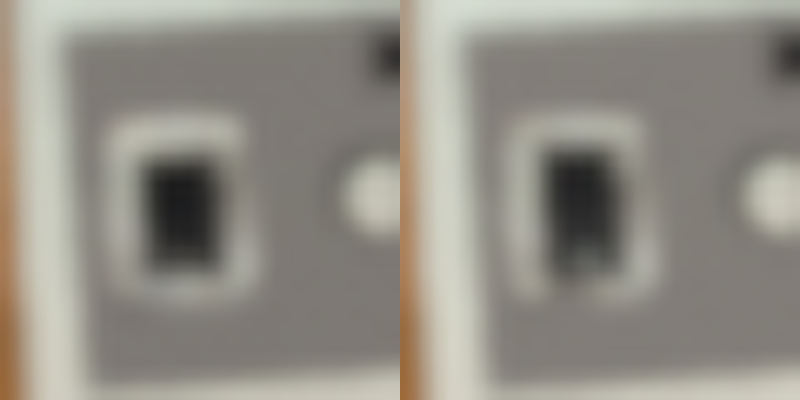

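The right half (after) shows the rocker tipped: its near end now rises over the near bezel, at about (585,270), so it is on. Now the large key.

{"op": "move_arm", "data": {
  "deltas": [2,1,-9,0,0,0,-1,5,2,-18,0,0,0,-1,6,2,-24,0,0,0,-1,6,2,-24,0,0,0,-1]
}}

```text
time: 5.9
position: [401.7, -151.8, 273.6]
ee_rot: [-0.086, 2.794, 0.017]
ft_force: [0.3, -0.3, 0.8]
grip_width: 0.3
grasp_force: 0.0
```

{"op": "move_arm", "data": {
  "deltas": [0.7,0.2,-2,0,0,0,-1,1.4,0.2,-4,0,0,0,-1,2,0.2,-6,0,0,0,-1,2,0.2,-6,0,0,0,-1]
}}

```text
time: 6.23
position: [403.7, -152.6, 269.7]
ee_rot: [-0.084, 2.791, 0.015]
ft_force: [-0.8, 0.4, 0.9]
grip_width: 0.9
grasp_force: 0.8
```

{"op": "move_arm", "data": {
  "deltas": [0.4,0,-1,0,0,0,-1,0.7,0,-2,0,0,0,-1,0.7,0,-2,0,0,0,-1]
}}

```text
time: 6.48
position: [404.4, -152.7, 267.9]
ee_rot: [-0.084, 2.791, 0.015]
ft_force: [-0.9, 2.8, 3.4]
grip_width: 0.2
grasp_force: 1.5
```

{"op": "move_arm", "data": {
  "deltas": [0.4,0,-1,0,0,0,-1,0.7,0,-2,0,0,0,-1,0.7,0,-2,0,0,0,-1]
}}

```text
time: 6.73
position: [405.1, -152.7, 266.3]
ee_rot: [-0.084, 2.791, 0.015]
ft_force: [-5.7, 2.8, 9.8]
grip_width: 0.6
grasp_force: 5.6
```

{"op": "move_arm", "data": {
  "deltas": [0.3,0,-1,0,0,0,-1,0.3,0,-1,0,0,0,-1,0.3,0,-1,0,0,0,-1]
}}

```text
time: 6.98
position: [405.3, -152.7, 266.1]
ee_rot: [-0.085, 2.791, 0.015]
ft_force: [-17.1, 6.0, 21.0]
grip_width: 0.4
grasp_force: 12.9
```

{"op": "move_arm", "data": {
  "deltas": [-4,0,10,0,0,0,-1,-12,0,35,0,0,0,-1,-10,0,70,0,0,0,-1,20,0,83,0,0,0,-1,55,2,83,0,0,0,-1,82,2,83,0,0,0,-1,82,2,83,0,0,0,-1,82,2,83,0,0,0,-1]
}}

```text
time: 7.65
position: [488.0, -150.6, 346.9]
ee_rot: [-0.085, 2.794, 0.016]
ft_force: [-1.0, -0.2, 0.5]
grip_width: 0.3
grasp_force: 0.0
```

```bash
python3 g.py|head -8
```

```text
7.65 [ 488.015 -150.605  346.879] [-0.383 -0.312  1.943  0.158  1.199 -2.049] [-1.031 -0.152  0.48 ] 0.2502273899997694
rem turn [-0.    -0.002 -0.001]
rk40 [-97.2 143.4 -32.7]
rk [-82.3 144.3 -73.6]
h+20 [-92.6  -4.6 -58.7]
h_in [-84.4  -4.1 -81.3]
lock60 [0.5 1.  0.9]
lockdn [ -0.7  21.  -58.1]
```

{"op": "move_arm", "data": {
  "deltas": [0,8,-20,0,0,0,-1,0,15,-40,0,0,0,-1,-0.7,17,-54,0,0,0,-1,-0.7,17,-57,0,0,0,-1,-0.7,17,-57,0,0,0,-1,-0.7,17,-57,0,0,0,-1]
}}

```text
time: 8.15
position: [486.5, -134.0, 291.7]
ee_rot: [-0.084, 2.791, 0.014]
ft_force: [-0.4, -0.8, 0.4]
grip_width: 0.2
grasp_force: 0.0
```

{"op": "move_arm", "data": {
  "deltas": [-0.2,4,0,0,0,0,-1,-0.5,8,0,0,0,0,-1,-0.7,12,0,0,0,0,-1,-1,16,0,0,0,0,-1,-1.2,20,0,0,0,0,-1,-1.2,20,0,0,0,0,-1]
}}

```text
time: 8.65
position: [485.4, -112.9, 290.9]
ee_rot: [-0.085, 2.791, 0.015]
ft_force: [-0.5, 0.3, 0.7]
grip_width: 0.3
grasp_force: 0.0
```

{"op": "move_arm", "data": {
  "deltas": [-0.2,3,0,0,0,0,-1,-0.4,6,0,0,0,0,-1,-0.5,9,0,0,0,0,-1,-0.7,12,0,0,0,0,-1,-0.7,12,0,0,0,0,-1]
}}

```text
time: 9.07
position: [484.7, -101.3, 290.8]
ee_rot: [-0.084, 2.791, 0.015]
ft_force: [0.4, -0.7, 0.5]
grip_width: 0.3
grasp_force: 0.6
```

```bash
python3 g.py|sed -n '1,2p;8p'
```

```text
9.0667 [ 484.696 -101.26   290.825] [-0.285 -0.32   2.042  0.131  1.093 -1.957] [ 0.419 -0.66   0.55 ] 0.3311861921503714
rem turn [ 0.  0. -0.]
lockdn [  2.6 -28.4  -2. ]
```

{"op": "move_arm", "data": {
  "deltas": [-0.2,3,0,0,0,0,-1,-0.4,6,0,0,0,0,-1,-0.5,9,0,0,0,0,-1,-0.5,9,0,0,0,0,-1]
}}

```text
time: 9.4
position: [484.2, -92.2, 290.8]
ee_rot: [-0.084, 2.792, 0.015]
ft_force: [-0.5, -1.2, 1.0]
grip_width: 0.3
grasp_force: 0.6
```

{"op": "move_arm", "data": {
  "deltas": [-0.2,3,0,0,0,0,-1,-0.4,6,0,0,0,0,-1,-0.4,6,0,0,0,0,-1]
}}

```text
time: 9.65
position: [483.8, -86.2, 290.7]
ee_rot: [-0.084, 2.792, 0.015]
ft_force: [1.0, -1.2, 1.5]
grip_width: 0.4
grasp_force: 0.7
```

{"op": "move_arm", "data": {
  "deltas": [-0.2,3,0,0,0,0,-1,-0.2,4,0,0,0,0,-1,-0.2,4,0,0,0,0,-1]
}}

```text
time: 9.9
position: [483.6, -83.9, 291.0]
ee_rot: [-0.084, 2.791, 0.007]
ft_force: [0.5, -26.0, 0.6]
grip_width: 0.4
grasp_force: 12.8
```

{"op": "move_arm", "data": {
  "deltas": [0,-12,0,0,0,0,-1,0,-35,5,0,0,0,-1,-5,-45,35,0,0,0,-1,-20,-60,75,0,0,0,-1,-45,-90,100,0,0,0,-1,-60,-125,120,0,0,0,-1,-60,-160,140,0,0,0,-1,-60,-190,150,0,0,0,-1]
}}

```text
time: 10.57
position: [422.3, -273.7, 443.5]
ee_rot: [-0.085, 2.789, 0.013]
ft_force: [0.8, 0.8, 1.0]
grip_width: 0.4
grasp_force: 0.0
```

Run:
```python
from h import *
p,d=save('top','top3'); cv2.imwrite('pics/end.png',cv2.resize(p[100:250,200:350,::-1],(600,600),interpolation=2))
print(state()['position'],state()['ft_force'],np.linalg.norm(state()['dq']))
```

```text
[ 422.64785227 -278.19976791  444.64646525] [-1.08856778  0.04518013 -0.62312633] 0.1767666303560947
```

View pics/end.png

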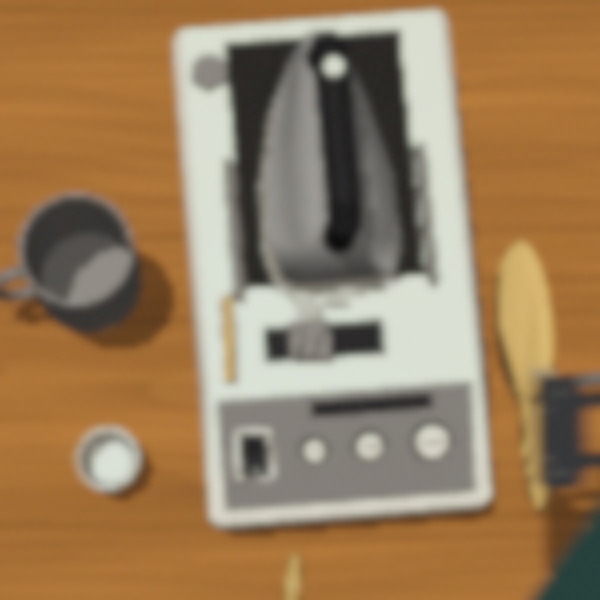

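The slide has moved from column 341 to 310, about 25 mm. The iron, pegs, cup, jug and brush are where they were.

{"op": "move_arm", "data": {
  "deltas": [0,0,0,0,0,0,-1,0,0,0,0,0,0,-1,0,0,0,0,0,0,-1]
}}

```text
time: 10.87
position: [423.7, -272.0, 439.9]
ee_rot: [-0.085, 2.792, 0.017]
ft_force: [0.4, -0.7, 0.2]
grip_width: 0.6
grasp_force: 0.0
```

```bash
python3 -c "
from plant import *
print(hand_in())"
```

```text
the job is handed in; nothing more can be done
None
```

I handed the job in at about 11 s with the rocker switched on, the large key pressed to its stop and released, and the lock slide pushed about 25 mm left to its stop; the last picture shows the iron and the nearby bystanders unmoved, and the hand-in returned no verdict.

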